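# Shut the tagged air valve in the bench air box

## Task

One outlet of the compressed-air box is going out of service: push the loose cover all the way back along its guides to the rear stop, sliding it and never lifting it, so that the filings on it stay out of the box. Then push the lever that carries the round tag clockwise to its stop, so that this valve is fully shut, and leave the other two levers as they are. Finally push the cover forward again to the front stop so that the box is closed; everything else on the bench stays where it is.

Things in the scene. Friction and masses are not known exactly. Their poses are not given: they have to be found in the camera images.
- air_box: Fixed grey compressed-air box, 256 (x) x 306 (y) x 83 mm high; origin under its centre, +x to its rear, +y to its left. Its rear half is closed, its front half an open well. Ledges on both sides, 70 mm above the bench, carry the cover; guides beside them and the stops at front and rear rise to 83 mm. Hose connectors stick out 26 mm at the front and 40 mm at the right (-y).
- well (a point): Centre of the well's mouth, 70 mm above the bench. The well spans 122 mm (x) by 278 mm (y), floor 10 mm above the bench. In the box's frame three valves stand in it at x = -30 mm and y = -90, -10 and +70 mm; the tagged one may be any of them. Under the levers lie only pipes and valve bodies, up to 38 mm above the bench.
- cover: Loose aluminium cover, 124 (x) x 290 (y) x 4 mm, about 0.4 kg, lying on the ledges, 2 mm play to each guide; origin at the centre of its underside, axes as the box's; front and rear edges turned up 10 mm. In the box's frame its origin is at x = -60 mm at the front stop (closed), +61 mm at the rear stop (open). Held only by its weight, it slides with 1 to 3 N. Push near its middle.
- cover_pull (a point): Middle of the cover's pull: a folded-up flange across the cover, 110 mm long (y), 4 mm thick with a 7 mm rolled top edge, rising to 32 mm above the cover's underside. The point is 18 mm above the underside and 10 mm in front of the cover's centre. Both faces are free to push against.
- tagged_pivot (a point): Vertical hinge axis of the tagged lever, at mid-height of the lever, 50 mm above the bench; fixed to the box. The tagged lever alone carries a flat round steel tag, 38 mm across with a small punched hole, lying on top of its arm, centred 18 mm from the axis, up to 58 mm above the bench.
- tagged_tip (a point): Outer end of the tagged lever, 62 mm from its axis, at mid-height. All three levers are a flat steel arm with a black dipped grip, 14 mm wide, 45 to 56 mm above the bench, from 24 to 62 mm from the axis.
- lever_tagged (a joint): Angle of the tagged lever, rad: 0 = open (along its outlet pipe, pointing to the box's front), grows clockwise seen from above, 1.57 = shut, at its stop (across the pipe, pointing to the box's left, +y). Friction of 0.14 N m (about 3 N at the grip) keeps it where it is left.
- lever_plain1 (a joint): Angle of an untagged valve's lever, same sense: near 0 = open. To be left as it is.
- plain1_tip (a point): Outer end of that untagged lever, 62 mm from its hinge axis, at mid-height of the lever.
- lever_plain2 (a joint): Angle of an untagged valve's lever, same sense: near 0 = open. To be left as it is.
- plain2_tip (a point): Outer end of that untagged lever, 62 mm from its hinge axis, at mid-height of the lever.
- pliers: Bystander: pliers with red grips lying flat, 128 x 52 x 12 mm, origin under the middle.
- loupe: Bystander: black eye loupe standing, 35 mm across, 36 mm high, origin under the middle.
- masking_tape: Bystander: roll of masking tape lying flat, 101 mm across, 24 mm high, origin under the middle.
- ink_tin: Bystander: round tin with a green lid, 64 mm across, 26 mm high, origin under the middle; it stands at the box's left. High above it hangs a fixed spot lamp, its underside 0.52 m above the bench at x 0.51 m, y +0.41 m; the lamp's frame spreads above x over 0.48 m, y over +0.2 m. An arm coming from the left swings in low and nearer the robot.

How it is judged (in metres and radians):
On the way, in this order (a step that is already met when the one before it is completed fails the run):
1. the cover is pushed back to the rear stop (within 10 mm) (x of cover in the frame of air_box above 0.051 m), for 0.2 s.
2. the tagged lever is pushed shut (value of joint lever_tagged above 1.48 rad), for 0.2 s.
At the end, for the whole second after the job is handed in: The tagged lever is shut (over 1.48 rad of 1.57), the other two still open (under 0.35 rad), and the cover lies flat on its ledges at rest, within 7 mm of the front stop (value of joint lever_tagged above 1.48 rad and value of joint each of lever_plain1, lever_plain2 below 0.35 rad and x of cover in the frame of air_box below -0.053 m and z of cover in the frame of air_box between 0.067 and 0.073 m and angle between cover's own z axis and vertical below 0.03 rad and linear speed of cover below 0.01 m/s); the robot touches nothing.
It fails at once if the cover is lifted (over 8 mm) or tipped out of its guides (z of cover in the frame of air_box above 0.078 m or angle between cover's own z axis and vertical above 0.12 rad).
It fails at once if an untagged lever is moved (its tip by over 12 mm) (distance of any of plain1_tip, plain2_tip from where it was at the start of the episode above 0.012 m).
It fails at once if a bystander is moved by over 20 mm (distance of any of pliers, loupe, masking_tape, ink_tin from where it was at the start of the episode above 0.02 m).
It also fails if it takes over 61 s, if anything falls off the work surface, if the arm or the gripper's body presses on something with over 40 N, if the wrist force passes 120 N, or if a joint passes its speed limit or range.

## Robot

A 6-joint arm with a two-finger parallel gripper is mounted at the origin on a cart in front of the work surface, level with it; the furniture and walls round the work are solid. World frame = base frame: x ahead of the robot, y to its left, z up, the work surface at z = 0. Lengths are in mm, angles in rad, forces in N, time in s.
With the tool pointing down it reaches from about 350 to 975 mm from the base axis. Payload 7.1 kg.
Tool frame: the origin (TCP) lies on the centre line of the jaws, within the pads' length; the fingertips stand 25 mm ahead of it and the grasp point (between the pads) lies 6 mm ahead of it (tcp_to_tips is the distance from the TCP to the fingertips, in mm); z points along the fingers, y is the line along which they close (so a half turn about z gives the same grasp; the last joint's range is limited). The gripper opens to 88 mm and grips with 3 to 60 N. Pads are 20 mm wide; open, the fingers measure 115 mm over their backs; the gripper's body (75 mm by 178 mm) begins 61 mm behind the grasp point.
Start: joints at [-1.195, 0.423, 1.63, -0, 1.089, -0.019], TCP at [240.405, -576.897, 247.675] pointing down, gripper open.
Joint ranges: [-3, 3], [-0.9, 2.11], [0.09, 2.58], [-1.31, 4.45], [0.11, 2.69], [-2.54, 2.54]. Speed limits (rad/s): [2.39, 2.39, 3.01, 3.14, 3.14, 3.14].

## Interface

Orientations are given as a unit quaternion [w, x, y, z].
In Python, from bench import * gives the robot as it stands.
- The arm moves only by the shell command python3 -m handwheel 'ROWS'. ROWS is a JSON object of lists of equal length, an entry for each row: "travel": the shift along the tool's x, y, z in m, a list of three; "twist": the turn, a rotation vector about the tool's x, y, z in rad, a list of three; "grip": the closure in counts, from 0 (fully open) to 255 (shut). In form: {"travel": [[x, y, z], ...], "twist": [[ax, ay, az], ...], "grip": [grip, ...]}. A call has exactly 10 rows; each row shifts and turns the commanded pose from where the row before left it, along the tool's axes as they then stand; what a row does not reach is not made up. A row lasts 1/12 s, in which the tool goes at most 41.7 mm and 7.16 degrees, less where a joint would pass 70% of its speed; a pose out of reach is approached as far as the arm can. A call with a gripper value outside its range is refused whole. The fingers move at their own pace and stop on an object; the grip force is fixed at half the most. Time passes only in rows, so rows that do not move let the fingers close, or fill a call up. It gives the time, the measured TCP pose, the force, the opening and the grip force at its end, in the units of the state.
- get_state(): the state, without advancing time (a new reading comes with each control period).
- snapshot(name): name is "scene" or "top"; returns (picture, depth): 480x640x3 uint8, red, green, blue; 480x640 float32, mm along the optical axis (not along the pixel's ray), 0 where there is no reading.
- camera_model(name): a dict with "fx", "fy", "cx", "cy" (pixels), "pose" (4x4, takes a point from camera to world coordinates). Camera axes: x right, y up, looking along -z (the intrinsics and any distortion apply to the point x, -y, -z); pixel columns grow to the right and rows downward; lengths in mm; the calibration is good to about 2 mm. A picture is of the moment at which its call begins. camera_model takes no time and is no camera call.
- close_job(): hands the job in; it is judged then, once.
The state is a dict: "clock": time; "joint_pos": joint angles; "qd": joint speeds; "joint_efforts": joint torques, N m; "tool_pos": TCP position; "tcp_rot": TCP orientation; "wrist_force": force on the tool from outside, world axes, zero at the start; "torque": the same for the moment, N m; "finger_gap": opening from 0.0 (shut) to 1.0 (fully open); "finger_force": force on a finger pad.
Only numpy, scipy, OpenCV 4.12 (cv2) and the standard library are available. Lean on these libraries where they do the work, as an engineer would, in place of code of your own. Each camera call takes 0.05 s, during which the arm holds its last target. There are 200 camera calls.

## Working session

There is one attempt and no reset: what is moved stays moved. The work goes in short steps, Python scripts to look and compute and a shell command to move; the robot and the scene stay as the last step left them, time stands still between calls to the robot, and variables do not carry over. Pictures are saved under pics/ and viewed, at most 10 in all, crops included, and the job is handed in when it is done.

```bash
mkdir -p pics && ls
python3 - <<'E'
from bench import *
import cv2,numpy as np
s=get_state();print(s)
for n in("scene","top"):
    p,d=snapshot(n);cv2.imwrite(f"pics/{n}0.png",p[:,:,::-1]);np.save(f"{n}0.npy",d)
    m=camera_model(n);print(n,m)
E
```

```text
pics
{'clock': 0.0, 'joint_pos': array([-1.19498831e+00,  4.23823608e-01,  1.63068850e+00, -3.37119124e-05,
        1.08855830e+00, -1.89972140e-02]), 'qd': array([-3.07563115e-05, -1.85435517e-03, -1.12913725e-03, -1.61703243e-03,
        2.09931162e-04,  7.98498817e-04]), 'joint_efforts': array([ 1.14014751e-03, -5.44621181e+01, -2.73660761e+01,  6.43970654e-02,
        2.27942294e-02, -1.11636950e-04]), 'tool_pos': array([ 240.22397683, -576.44026938,  246.9130022 ]), 'tcp_rot': array([-7.24497952e-04,  9.80577488e-01,  1.96130678e-01, -1.45812028e-04]), 'wrist_force': array([-1.01579785, -0.46904256, -0.18987291]), 'torque': array([-0.01958112,  0.04664904, -0.00296473]), 'finger_force': 0.0, 'finger_gap': 1.0005305761907817}
scene {'fx': 456.132137014851, 'fy': 456.132137014851, 'cx': 328.27311856265936, 'cy': 239.39961653454264, 'pose': array([[-8.48591080e-01,  2.41996184e-01, -4.70458314e-01,
         3.91990806e+01],
       [-5.28464819e-01, -3.45942106e-01,  7.75273497e-01,
         8.82597101e+02],
       [ 2.48618879e-02,  9.06510842e-01,  4.21449855e-01,
         5.32770369e+02],
       [ 0.00000000e+00,  0.00000000e+00,  0.00000000e+00,
         1.00000000e+00]])}
top {'fx': 444.3628496819629, 'fy': 444.3628496819629, 'cx': 318.23156305889194, 'cy': 241.2148301841514, 'pose': array([[ 1.17257957e-02,  9.87924641e-01, -1.54490805e-01,
         3.44113649e+02],
       [-9.99912151e-01,  1.06298366e-02, -7.91819372e-03,
         8.83007229e+01],
       [-6.18036668e-03,  1.54570080e-01,  9.87962496e-01,
         1.14843288e+03],
       [ 0.00000000e+00,  0.00000000e+00,  0.00000000e+00,
         1.00000000e+00]])}
```

View pics/top0.png

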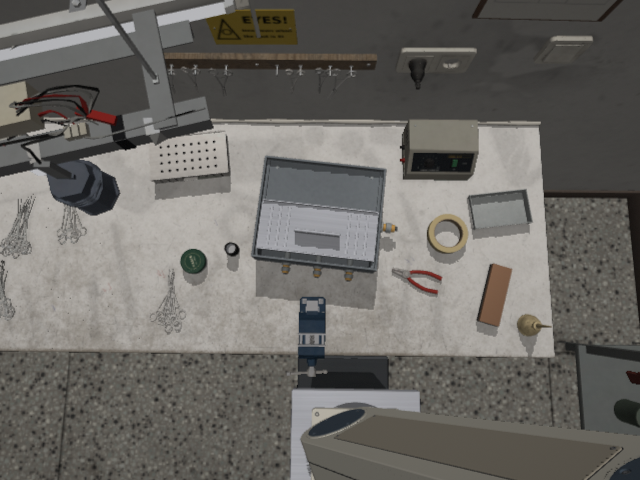

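View pics/scene0.png

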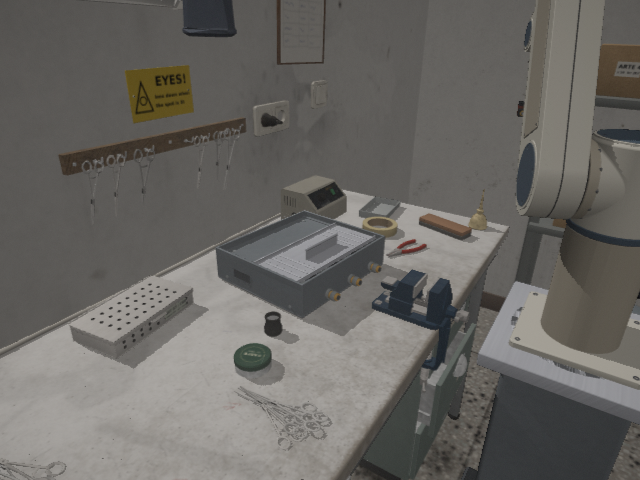

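The top view shows the box with rim corners near (267,157), (385,166), (378,270) and (253,260). The cover is closed, with its pull at about (317,240), and a vise stands in front at (313,320). I'll enlarge the box for accurate corners.

```bash
cat > h.py <<'E'
from bench import *
import cv2,numpy as np
from scipy.spatial.transform import Rotation as R
def atz(n,u,v,z):
    m=camera_model(n);P=np.array(m["pose"])
    r=P[:3,:3]@np.array([(u-m["cx"])/m["fx"],-(v-m["cy"])/m["fy"],-1]);o=P[:3,3]
    return o+r*(z-o[2])/r[2]
def proj(n,p):
    m=camera_model(n);P=np.array(m["pose"]);c=P[:3,:3].T@(np.array(p)-P[:3,3])
    return m["cx"]+m["fx"]*c[0]/-c[2],m["cy"]-m["fy"]*c[1]/-c[2]
def crop(name,out,x0,y0,w,h,k):
    p,d=snapshot(name);np.save("last.npy",d)
    cv2.imwrite(out,cv2.resize(p[y0:y0+h,x0:x0+w,::-1],None,fx=k,fy=k,interpolation=cv2.INTER_CUBIC))
E
python3 - <<'E'
from h import *
crop("top","pics/c1.png",240,150,160,150,5)
p=cv2.imread("pics/c1.png");cv2.imwrite("pics/c1.png",p[:600])
E
```

```text
(no output)
```

View pics/c1.png

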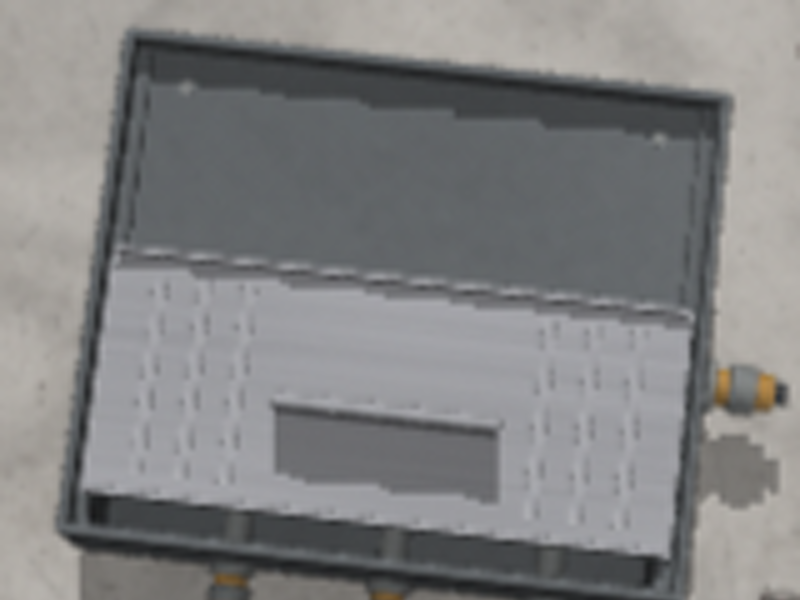

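The crop shows rim corners RL (130,33), RR (731,98), FL (62,537) and FR about (688,598). The pull's top edge runs from (275,404) to (500,428). The cover stands slightly back from the front stop.

Run:
```python
from h import *
f=lambda u,v,z:atz("top",240+(u-2)/5,150+(v-2)/5,z)
C={k:f(*uv,83)[:2] for k,uv in dict(RL=(128,31),RR=(733,97),FL=(58,540),FR=(690,603)).items()}
mod=dict(RL=(128,153),RR=(128,-153),FL=(-128,153),FR=(-128,-153))
A=np.array([mod[k] for k in C],float);B=np.array([C[k] for k in C]);
H=(A-A.mean(0)).T@(B-B.mean(0));yaw=np.arctan2(H[0,1]-H[1,0],H[0,0]+H[1,1]);Rz=R.from_euler('z',yaw).as_matrix()[:2,:2]
t=B.mean(0)-Rz@A.mean(0);print("box",t,"yaw",yaw);print(B-(A@Rz.T+t))
inv=lambda p:Rz.T@(np.array(p)[:2]-t)
for n,u,v,z in(("pullL",275,404,102),("pullR",500,428,102),("rearL",118,250,84),("rearR",692,318,84),("frL",82,490,84),("frR",670,555,84)):
    p=f(u,v,z);print(n,p.round(),inv(p).round(1))
print("pulls at -10 when cover x=-60 ->", t+Rz@[-70,0])
np.savez("box.npz",t=t,yaw=yaw)
# levels
d=np.load("top0.npy")
for n,uv in dict(pin1=(185,252),loup=(232,249),tin=(193,261),tape=(447,233),vise=(313,307),vise2=(312,345)).items():
    m=camera_model("top");u,v=uv;dd=d[v,u];P=np.array(m["pose"])
    w=P@np.array([(u-m["cx"])/m["fx"]*dd,-(v-m["cy"])/m["fy"]*dd,-dd,1]);print(n,w[:3].round(),inv(w).round())
```

```text
box [582.72077628  93.4575491 ] yaw -0.09656510671737169
[[ 0.88416815 -1.23658414]
 [-1.00951505  1.06082553]
 [-1.14427094  0.17424469]
 [ 1.26961784  0.00151392]]
pullL [533. 154. 102.] [-54.9  55.1]
pullR [523.  46. 102.] [-55.  -53.2]
rearL [613. 234.  84.] [ 16.5 142.4]
rearR [582. -49.  84.] [  12.5 -141.5]
frL [493. 247.  84.] [-103.8  144.5]
frR [465. -37.  84.] [-104.8 -141.2]
pulls at -10 when cover x=-60 -> [513.04689144 100.20660619]
pin1 [488. 437.  26.] [-127.  333.]
loup [497. 317.  28.] [-107.  214.]
tin [465. 414.  30.] [-148.  308.]
tape [ 549. -239.    0.] [  -1. -334.]
vise [353. 108.  59.] [-230.   -8.]
vise2 [265. 109.  85.] [-318.  -16.]
```

```bash
python3 -m handwheel '{"travel":[[0,0,0],[0,0,0],[0,0,0],[0,0,0],[0.011,-0.038,0],[0.011,-0.038,0],[0.011,-0.038,0],[0.011,-0.038,0],[0.011,-0.038,0],[0.011,-0.038,0]],"twist":[[0,0,0.1228],[0,0,0.1228],[0,0,0.1228],[0,0,0.1228],[0,0,0],[0,0,0],[0,0,0],[0,0,0],[0,0,0],[0,0,0]],"grip":[255,255,255,255,255,255,255,255,255,255]}'
python3 -m handwheel '{"travel":[[0.011,-0.038,0],[0.011,-0.038,0],[0.011,-0.038,0],[0.011,-0.038,0],[0.011,-0.038,0],[0.011,-0.038,0],[0.011,-0.038,0],[0.011,-0.038,0],[0.011,-0.038,0],[0.011,-0.038,0]],"twist":[[0,0,0],[0,0,0],[0,0,0],[0,0,0],[0,0,0],[0,0,0],[0,0,0],[0,0,0],[0,0,0],[0,0,0]],"grip":[255,255,255,255,255,255,255,255,255,255]}'
cat >> h.py <<'E'
b=np.load("box.npz")
def st():
    s=get_state();Rz=R.from_euler('z',float(b["yaw"])).as_matrix()[:2,:2]
    q=np.array(s["tcp_rot"]);T=R.from_quat(q[[1,2,3,0]]).as_matrix()
    p=s["tool_pos"];c=Rz.T@(p[:2]-b["t"])
    print("t",round(s["clock"],2),"box xy",c.round(1),"tip z",round(p[2]-25,1),"yaw err",round(np.arctan2(T[1,0],T[0,0])-float(b["yaw"]),4),"tilt",T[:2,2].round(4),"F(box)",(Rz.T@s["wrist_force"][:2]).round(1),round(s["wrist_force"][2],1),"gap",round(s["finger_gap"],2))
E
python3 -c "from h import *;st()"
```

```text
clock: 0.98
tool_pos: [328.1, -354.5, 247.5]
tcp_rot: [-0.0, 0.999, -0.048, -0.0]
wrist_force: [1.1, 0.1, 0.3]
finger_gap: 0.277
finger_force: 0.0
clock: 1.82
tool_pos: [474.3, 13.4, 247.7]
tcp_rot: [0.0, 0.999, -0.048, 0.0]
wrist_force: [0.8, 0.4, 0.4]
finger_gap: 0.005
finger_force: 0.0
t 1.82 box xy [-100.2  -90.2] tip z 222.7 yaw err 0.0004 tilt [ 0.     -0.0001] F(box) [0.8 0.4] 0.4 gap 0.01
```

```bash
python3 -m handwheel '{"travel":[[0.006,-0.03,0],[0.006,-0.03,0],[0.006,-0.03,0],[0,0,0.03],[0,0,0.03],[0,0,0.03],[0,0,0.03],[0,0,0.02],[0,0,0],[0,0,0]],"twist":[[0,0,0],[0,0,0],[0,0,0],[0,0,0],[0,0,0],[0,0,0],[0,0,0],[0,0,0],[0,0,0],[0,0,0]],"grip":[255,255,255,255,255,255,255,255,255,255]}'
python3 - <<'E'
from h import *
st();crop("scene","pics/c2.png",200,170,200,150,4)
E
```

```text
clock: 2.65
tool_pos: [500.0, 99.1, 106.9]
tcp_rot: [0.0, 0.999, -0.048, -0.001]
wrist_force: [0.5, 0.0, -0.5]
finger_gap: 0.006
finger_force: 0.0
t 2.65 box xy [-82.9  -2.4] tip z 81.9 yaw err 0.0002 tilt [-0.0027 -0.0005] F(box) [0.5 0.1] -0.5 gap 0.01
```

View pics/c2.png

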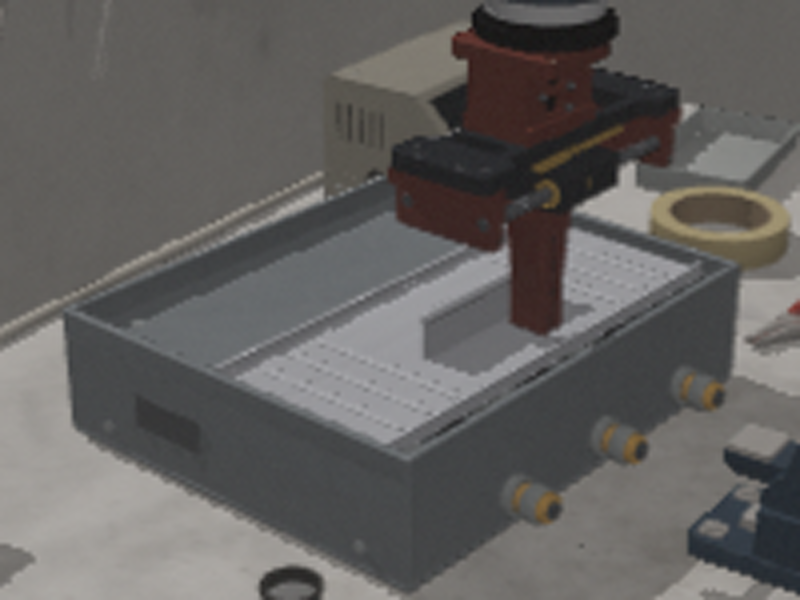

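The finger stands about 12 mm in front of the pull and clear of everything. Now I push back.

```bash
python3 -m handwheel '{"travel":[[0.01,0,0],[0.01,0,0],[0.01,0,0],[0.01,0,0],[0.01,0,0],[0.01,0,0],[0.01,0,0],[0.01,0,0],[0.01,0,0],[0.01,0,0]],"twist":[[0,0,0],[0,0,0],[0,0,0],[0,0,0],[0,0,0],[0,0,0],[0,0,0],[0,0,0],[0,0,0],[0,0,0]],"grip":[255,255,255,255,255,255,255,255,255,255]}'
python3 -c "from h import *;st()"
python3 -m handwheel '{"travel":[[0.005,0,0],[0.005,0,0],[0.003,0,0],[0.002,0,0],[0.002,0,0],[0.002,0,0],[0.001,0,0],[0,0,0],[0,0,0],[0,0,0]],"twist":[[0,0,0],[0,0,0],[0,0,0],[0,0,0],[0,0,0],[0,0,0],[0,0,0],[0,0,0],[0,0,0],[0,0,0]],"grip":[255,255,255,255,255,255,255,255,255,255]}'
python3 -c "from h import *;st()"
```

```text
clock: 3.53
tool_pos: [601.0, 89.3, 107.5]
tcp_rot: [0.0, 0.999, -0.048, -0.0]
wrist_force: [-2.1, 0.5, 2.2]
finger_gap: 0.006
finger_force: 1.3
t 3.53 box xy [18.6 -2.4] tip z 82.5 yaw err 0.0001 tilt [-0.0006 -0.0002] F(box) [-2.1  0.3] 2.2 gap 0.01
clock: 4.37
tool_pos: [620.3, 87.7, 107.7]
tcp_rot: [-0.0, 0.999, -0.048, 0.0]
wrist_force: [-0.9, 0.2, -0.1]
finger_gap: 0.01
finger_force: 0.6
t 4.37 box xy [37.9 -2.1] tip z 82.7 yaw err 0.0002 tilt [0.0004 0.0001] F(box) [-0.9  0.1] -0.1 gap 0.01
```

```bash
python3 -m handwheel '{"travel":[[0.001,0,0],[0.001,0,0],[0.001,0,0],[0.001,0,0],[0.001,0,0],[0,0,0],[0,0,0],[0,0,0],[0,0,0],[0,0,0]],"twist":[[0,0,0],[0,0,0],[0,0,0],[0,0,0],[0,0,0],[0,0,0],[0,0,0],[0,0,0],[0,0,0],[0,0,0]],"grip":[255,255,255,255,255,255,255,255,255,255]}'
python3 -c "from h import *;st()"
```

```text
clock: 5.2
tool_pos: [620.9, 87.5, 107.3]
tcp_rot: [0.0, 0.999, -0.048, -0.005]
wrist_force: [-16.9, 1.5, 10.4]
finger_gap: 0.006
finger_force: 8.1
t 5.2 box xy [38.5 -2.2] tip z 82.3 yaw err 0.0001 tilt [-0.0092 -0.0001] F(box) [-16.9  -0.1] 10.4 gap 0.01
```

At the stop (17 N). I back off, lift, and swing right to look.

```bash
python3 -m handwheel '{"travel":[[-0.008,0,0],[-0.006,0,0],[0,0,-0.03],[0,0,-0.035],[0,0,-0.035],[-0.01,0.03,0],[-0.01,0.04,0],[-0.01,0.04,0],[-0.01,0.04,0],[-0.01,0.04,0]],"twist":[[0,0,0],[0,0,0],[0,0,0],[0,0,0],[0,0,0],[0,0,0],[0,0,0],[0,0,0],[0,0,0],[0,0,0]],"grip":[255,255,255,255,255,255,255,255,255,255]}'
python3 -m handwheel '{"travel":[[0,0.04,0],[0,0.04,0],[0,0.04,0],[0,0.04,0],[0,0,0],[0,0,0],[0,0,0],[0,0,0],[0,0,0],[0,0,0]],"twist":[[0,0,0],[0,0,0],[0,0,0],[0,0,0],[0,0,0],[0,0,0],[0,0,0],[0,0,0],[0,0,0],[0,0,0]],"grip":[255,255,255,255,255,255,255,255,255,255]}'
python3 - <<'E'
from h import *
st();crop("top","pics/c3.png",240,155,160,120,5)
E
```

```text
clock: 6.03
tool_pos: [542.8, -97.4, 208.3]
tcp_rot: [0.0, 0.999, -0.048, 0.001]
wrist_force: [0.3, -0.2, -0.3]
finger_gap: 0.0
finger_force: 0.0
clock: 6.87
tool_pos: [528.1, -253.8, 207.8]
tcp_rot: [0.0, 0.999, -0.047, 0.0]
wrist_force: [-0.4, -0.7, -0.1]
finger_gap: 0.007
finger_force: 0.0
t 6.87 box xy [ -20.9 -350.9] tip z 182.8 yaw err 0.0021 tilt [ 0.0001 -0.    ] F(box) [-0.3 -0.8] -0.1 gap 0.01
```

View pics/c3.png

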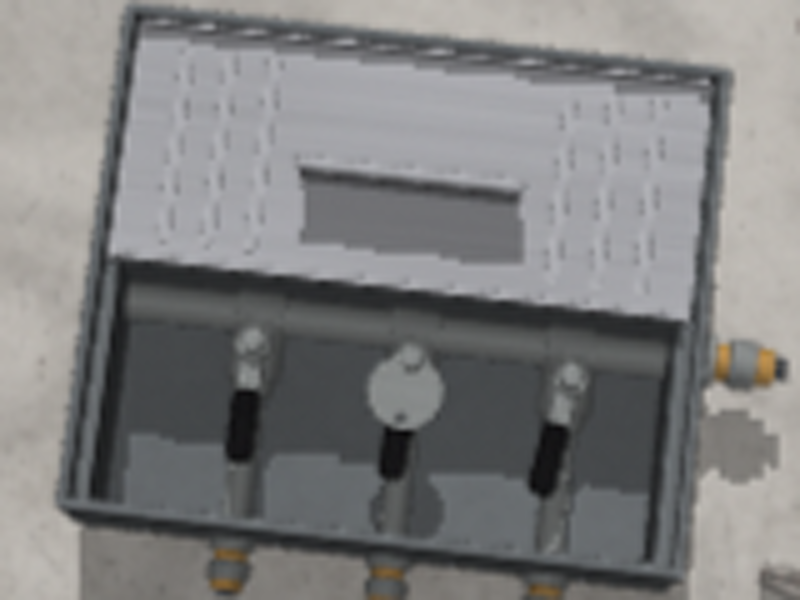

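The cover is fully back. The round tag is on the middle lever: pivot (411,357), tip (393,480). The plain lever tips are at (239,462) and (541,495).

Run:
```python
from h import *
Rz=R.from_euler('z',float(b["yaw"])).as_matrix()[:2,:2]
for n,u,v,z in(("piv",411,357,60),("tip",393,480,53),("tipL",239,462,53),("tipR",541,495,53),("pivL",252,340,55),("pivR",570,376,55)):
    p=atz("top",240+(u-2)/5,155+(v-2)/5,z);print(n,(Rz.T@(p[:2]-b["t"])).round(1))
```

```text
piv [-29.3  -7.7]
tip [-90.8  -5.4]
tipL [-90.1  71.9]
tipR [-90.4 -79.3]
pivL [-28.3  72.6]
pivR [-29.5 -87.7]
```

```bash
python3 -m handwheel '{"travel":[[-0.0075,-0.0385,0],[-0.0075,-0.0385,0],[-0.0075,-0.0385,0],[-0.0075,-0.0385,0],[-0.0075,-0.0385,0],[-0.0075,-0.0385,0],[-0.0075,-0.0385,0],[-0.0075,-0.0385,0],[0,0,0],[0,0,0]],"twist":[[0,0,0],[0,0,0],[0,0,0],[0,0,0],[0,0,0],[0,0,0],[0,0,0],[0,0,0],[0,0,0],[0,0,0]],"grip":[255,255,255,255,255,255,255,255,255,255]}'
python3 -c "from h import *;st()"
```

```text
clock: 7.75
tool_pos: [497.3, 59.7, 207.9]
tcp_rot: [0.0, 0.999, -0.046, 0.0]
wrist_force: [-0.1, 0.2, -0.9]
finger_gap: 0.004
finger_force: 0.0
t 7.75 box xy [-81.8 -41.9] tip z 182.9 yaw err 0.0054 tilt [ 0.0004 -0.    ] F(box) [-0.1  0.2] -0.9 gap 0.0
```

```bash
python3 -m handwheel '{"travel":[[0,0,0.025],[0,0,0.025],[0,0,0.025],[0,0,0.02],[0,0,0.016],[0,0,0.012],[0,0,0.01],[0,0,0.004],[0,0,0],[0,0,0]],"twist":[[0,0,0],[0,0,0],[0,0,0],[0,0,0],[0,0,0],[0,0,0],[0,0,0],[0,0,0],[0,0,0],[0,0,0]],"grip":[255,255,255,255,255,255,255,255,255,255]}'
python3 -c "
from h import *
st();crop('scene','pics/c4.png',200,170,200,150,4)"
```

```text
clock: 8.58
tool_pos: [498.0, 56.9, 70.9]
tcp_rot: [-0.0, 0.999, -0.048, 0.0]
wrist_force: [-0.9, 0.5, 0.0]
finger_gap: 0.008
finger_force: 0.0
t 8.58 box xy [-80.8 -44.5] tip z 45.9 yaw err -0.0003 tilt [ 0.0004 -0.    ] F(box) [-0.9  0.4] 0.0 gap 0.01
```

View pics/c4.png

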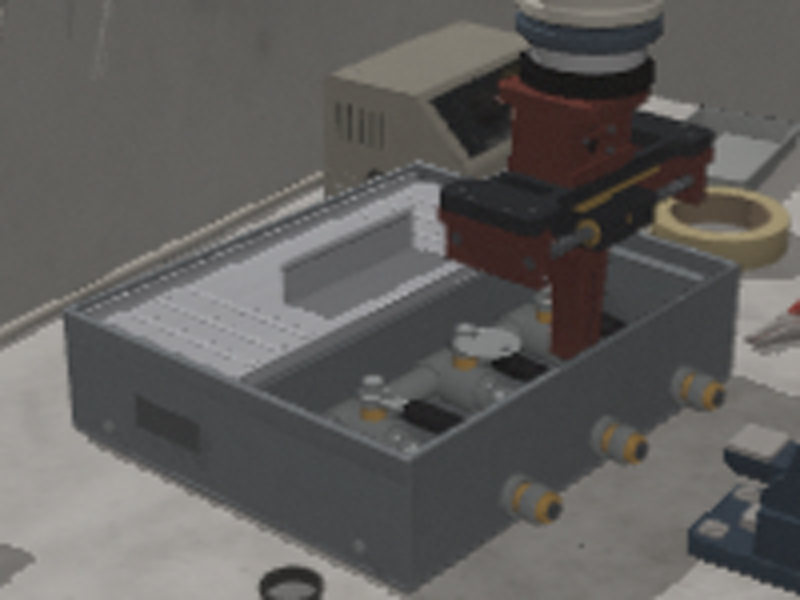

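Finger is between the right and middle levers, clear of both. Sweeping the lever.

```bash
python3 -m handwheel '{"travel":[[0,-0.007,0.002],[-0.001,-0.008,0],[-0.001,-0.006,0],[-0.001,-0.006,0],[0,-0.006,0],[0.001,-0.006,0],[0.002,-0.006,0],[0.002,-0.006,0],[0,0,0],[0,0,0]],"twist":[[0,0,0],[0,0,0],[0,0,0],[0,0,0],[0,0,0],[0,0,0],[0,0,0],[0,0,0],[0,0,0],[0,0,0]],"grip":[255,255,255,255,255,255,255,255,255,255]}'
python3 -c "from h import *;st()"
```

```text
clock: 9.47
tool_pos: [504.5, 108.5, 68.5]
tcp_rot: [-0.0, 0.999, -0.048, -0.0]
wrist_force: [-0.3, -0.0, -0.0]
finger_gap: 0.003
finger_force: 0.0
t 9.47 box xy [-79.3   7.4] tip z 43.5 yaw err 0.0006 tilt [-0.0002  0.0004] F(box) [-0.3 -0.1] -0.0 gap 0.0
```

```bash
python3 -m handwheel '{"travel":[[0.004,-0.006,0],[0.004,-0.006,0],[0.004,-0.006,0],[0.005,-0.005,0],[0.005,-0.004,0],[0.005,-0.003,0],[0.004,-0.002,0],[0.002,0,0],[0.002,0,0],[0,0,0]],"twist":[[0,0,0],[0,0,0],[0,0,0],[0,0,0],[0,0,0],[0,0,0],[0,0,0],[0,0,0],[0,0,0],[0,0,0]],"grip":[255,255,255,255,255,255,255,255,255,255]}'
python3 -c "from h import *;st();crop('scene','pics/c5.png',200,170,200,150,4)"
```

```text
clock: 10.3
tool_pos: [540.5, 137.3, 68.6]
tcp_rot: [-0.0, 0.999, -0.049, -0.002]
wrist_force: [-9.2, 5.6, 6.2]
finger_gap: 0.003
finger_force: 5.4
t 10.3 box xy [-46.2  39.6] tip z 43.6 yaw err -0.0007 tilt [-0.0046  0.0011] F(box) [-9.7  4.7] 6.2 gap 0.0
```

View pics/c5.png

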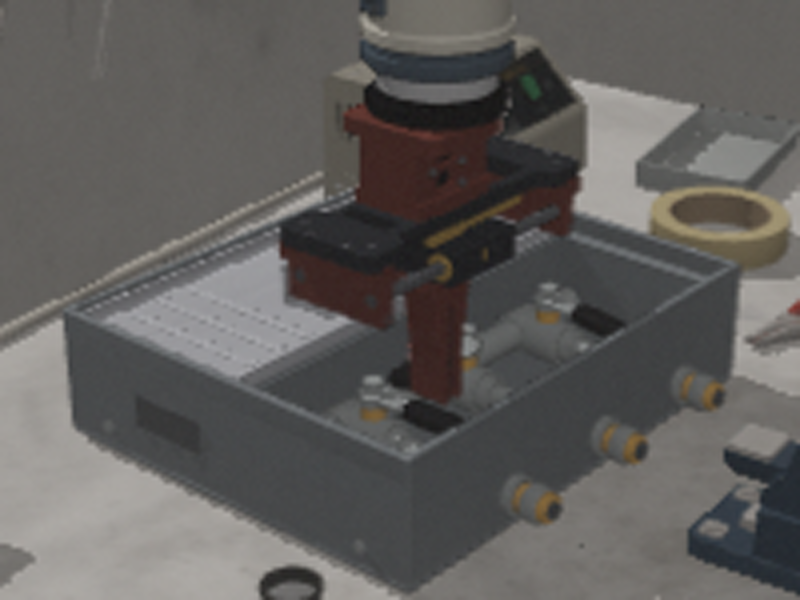

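```bash
python3 -m handwheel '{"travel":[[0.001,0,0],[0.001,0,0],[0,0,0],[0,0,0],[-0.008,0,0],[-0.008,0,0],[0,0,-0.03],[0,0,-0.035],[0,0,-0.035],[0,0,-0.035]],"twist":[[0,0,0],[0,0,0],[0,0,0],[0,0,0],[0,0,0],[0,0,0],[0,0,0],[0,0,0],[0,0,0],[0,0,0]],"grip":[255,255,255,255,255,255,255,255,255,255]}'
python3 -m handwheel '{"travel":[[0.011,0.04,0],[0.011,0.04,0],[0.011,0.04,0],[0.011,0.04,0],[0.011,0.04,0],[0.011,0.04,0],[0.011,0.04,0],[0.011,0.04,0],[0.011,0.04,0],[0.01,0.03,0]],"twist":[[0,0,0],[0,0,0],[0,0,0],[0,0,0],[0,0,0],[0,0,0],[0,0,0],[0,0,0],[0,0,0],[0,0,0]],"grip":[255,255,255,255,255,255,255,255,255,255]}'
python3 -c "from h import *;st();crop('top','pics/c6.png',240,155,160,120,5)"
```

```text
clock: 11.18
tool_pos: [528.8, 137.8, 205.4]
tcp_rot: [-0.0, 0.999, -0.048, 0.001]
wrist_force: [0.2, -0.5, -0.6]
finger_gap: 0.007
finger_force: 0.0
clock: 12.02
tool_pos: [600.1, -264.7, 204.2]
tcp_rot: [0.001, 0.999, -0.049, 0.001]
wrist_force: [1.3, 0.6, -0.0]
finger_gap: 0.007
finger_force: 0.0
t 12.02 box xy [  51.8 -354.8] tip z 179.2 yaw err -0.0014 tilt [ 0.0025 -0.0015] F(box) [1.2 0.7] -0.0 gap 0.01
```

View pics/c6.png

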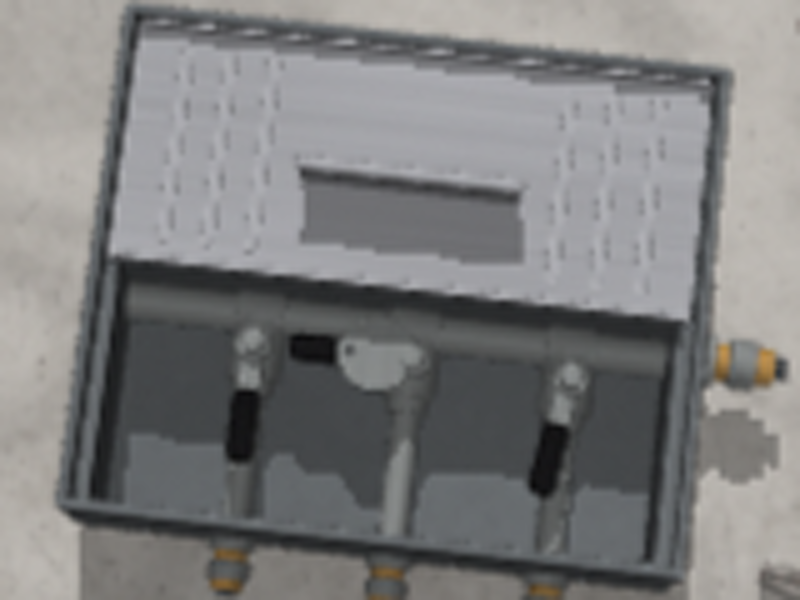

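The tagged lever now points left at its stop, tip (292,346); the other two are unmoved. Next I go behind the pull.

```bash
python3 -m handwheel '{"travel":[[0.003,-0.039,0],[0.003,-0.039,0],[0.003,-0.039,0],[0.003,-0.039,0],[0.003,-0.039,0],[0.003,-0.039,0],[0.003,-0.039,0],[0.003,-0.039,0],[0.003,-0.039,0],[0,0,0]],"twist":[[0,0,0],[0,0,0],[0,0,0],[0,0,0],[0,0,0],[0,0,0],[0,0,0],[0,0,0],[0,0,0],[0,0,0]],"grip":[255,255,255,255,255,255,255,255,255,255]}'
python3 -c "from h import *;st()"
```

```text
clock: 12.9
tool_pos: [661.4, 92.5, 204.2]
tcp_rot: [-0.001, 0.999, -0.046, 0.002]
wrist_force: [-0.1, -0.9, 0.1]
finger_gap: 0.004
finger_force: 0.0
t 12.9 box xy [78.4  6.6] tip z 179.2 yaw err 0.005 tilt [0.0034 0.0023] F(box) [ 0.  -0.9] 0.1 gap 0.0
```

```bash
python3 -m handwheel '{"travel":[[0,0.003,0.025],[0,0.003,0.025],[0,0,0.02],[0,0,0.015],[0,0,0.01],[0,0,0],[0,0,0],[0,0,0],[0,0,0],[0,0,0]],"twist":[[0,0,0],[0,0,0],[0,0,0],[0,0,0],[0,0,0],[0,0,0],[0,0,0],[0,0,0],[0,0,0],[0,0,0]],"grip":[255,255,255,255,255,255,255,255,255,255]}'
python3 -c "from h import *;st()"
```

```text
clock: 13.73
tool_pos: [660.3, 79.8, 109.9]
tcp_rot: [-0.0, 0.999, -0.048, 0.001]
wrist_force: [0.5, 0.2, -0.3]
finger_gap: 0.005
finger_force: 0.0
t 13.73 box xy [78.5 -6.1] tip z 84.9 yaw err 0.0001 tilt [0.0021 0.0002] F(box) [0.4 0.2] -0.3 gap 0.0
```

```bash
python3 -m handwheel '{"travel":[[-0.01,0,0],[-0.011,0,0],[-0.011,0,0],[-0.011,0,0],[-0.011,0,0],[-0.011,0,0],[-0.011,0,0],[-0.011,0,0],[-0.011,0,0],[-0.011,0,0]],"twist":[[0,0,0],[0,0,0],[0,0,0],[0,0,0],[0,0,0],[0,0,0],[0,0,0],[0,0,0],[0,0,0],[0,0,0]],"grip":[255,255,255,255,255,255,255,255,255,255]}'
python3 -m handwheel '{"travel":[[-0.006,0,0],[-0.005,0,0],[-0.004,0,0],[-0.003,0,0],[-0.002,0,0],[-0.002,0,0],[-0.001,0,0],[-0.001,0,0],[-0.001,0,0],[0,0,0]],"twist":[[0,0,0],[0,0,0],[0,0,0],[0,0,0],[0,0,0],[0,0,0],[0,0,0],[0,0,0],[0,0,0],[0,0,0]],"grip":[255,255,255,255,255,255,255,255,255,255]}'
python3 -c "from h import *;st()"
```

```text
clock: 14.57
tool_pos: [550.2, 90.4, 108.9]
tcp_rot: [-0.0, 0.999, -0.048, 0.0]
wrist_force: [2.1, -0.0, 1.3]
finger_gap: 0.008
finger_force: 1.1
clock: 15.4
tool_pos: [528.1, 92.5, 109.1]
tcp_rot: [-0.0, 0.999, -0.048, 0.002]
wrist_force: [7.1, -2.3, -2.6]
finger_gap: 0.007
finger_force: 3.5
t 15.4 box xy [-54.2  -6.2] tip z 84.1 yaw err 0.0004 tilt [ 0.0041 -0.    ] F(box) [ 7.3 -1.7] -2.6 gap 0.01
```

```bash
python3 -m handwheel '{"travel":[[-0.001,0,0],[-0.001,0,0],[-0.001,0,0],[0,0,0],[0,0,0],[0,0,0],[0,0,0],[0,0,0],[0,0,0],[0,0,0]],"twist":[[0,0,0],[0,0,0],[0,0,0],[0,0,0],[0,0,0],[0,0,0],[0,0,0],[0,0,0],[0,0,0],[0,0,0]],"grip":[255,255,255,255,255,255,255,255,255,255]}'
python3 -c "from h import *;st()"
```

```text
clock: 16.23
tool_pos: [527.6, 92.7, 110.0]
tcp_rot: [-0.0, 0.999, -0.048, 0.005]
wrist_force: [12.7, -5.2, 0.6]
finger_gap: 0.007
finger_force: 6.1
t 16.23 box xy [-54.8  -6.1] tip z 85.0 yaw err 0.0005 tilt [0.0091 0.0001] F(box) [13.2 -4. ] 0.6 gap 0.01
```

```bash
python3 -m handwheel '{"travel":[[0.008,0,0],[0.008,0,0],[0,0,-0.03],[0,0,-0.035],[0,0,-0.035],[0,0.03,0],[0,0.04,0],[0,0.04,0],[0,0.04,0],[0,0.04,0]],"twist":[[0,0,0],[0,0,0],[0,0,0],[0,0,0],[0,0,0],[0,0,0],[0,0,0],[0,0,0],[0,0,0],[0,0,0]],"grip":[255,255,255,255,255,255,255,255,255,255]}'
python3 -m handwheel '{"travel":[[0,0.04,0],[0,0.04,0],[0,0.04,0],[0,0.04,0],[0,0,0],[0,0,0],[0,0,0],[0,0,0],[0,0,0],[0,0,0]],"twist":[[0,0,0],[0,0,0],[0,0,0],[0,0,0],[0,0,0],[0,0,0],[0,0,0],[0,0,0],[0,0,0],[0,0,0]],"grip":[255,255,255,255,255,255,255,255,255,255]}'
python3 -c "from h import *;st();crop('top','pics/c7.png',240,155,160,120,5)"
```

```text
clock: 17.07
tool_pos: [519.9, -99.1, 208.4]
tcp_rot: [-0.0, 0.999, -0.048, -0.001]
wrist_force: [0.4, -0.6, -0.6]
finger_gap: 0.006
finger_force: 0.0
clock: 17.9
tool_pos: [505.7, -255.6, 208.7]
tcp_rot: [-0.0, 0.999, -0.047, -0.0]
wrist_force: [0.0, -0.3, -0.2]
finger_gap: 0.006
finger_force: 0.0
t 17.9 box xy [ -43.  -354.9] tip z 183.7 yaw err 0.0021 tilt [-0.0003  0.0003] F(box) [ 0.1 -0.3] -0.2 gap 0.01
```

View pics/c7.png

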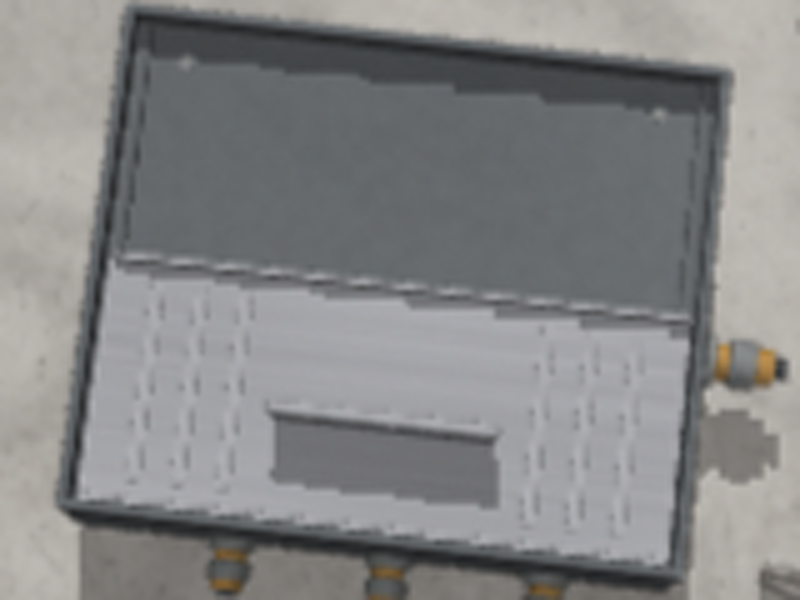

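The cover lies flat against the front stop with no gap at the front edge (80,500)–(670,565). The arm is clear, so I'm handing in.

```bash
python3 -c "
from bench import *
print(close_job())"
```

```text
the job is handed in; nothing more can be done
None
```

The job is handed in, verdict not shown: cover slid to the rear stop, middle (tagged) lever pushed shut, cover slid back to the front stop; the pictures show the plain levers unmoved and no gap at the front stop.

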